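# Heft three tins and hold up the full one

### The arm

A 6-joint arm with a two-finger parallel gripper is mounted at the origin on a cart in front of the work surface, level with it; the furniture and walls round the work are solid. World frame = base frame: x ahead of the robot, y to its left, z up, the work surface at z = 0. Lengths are in mm, angles in rad, forces in N, time in s.
With the tool pointing down it reaches from about 300 to 875 mm from the base axis. Payload 6.4 kg.
Tool frame: the origin (TCP) lies midway between the tips of the shut fingers; the grasp point (between the pads) lies manip.pinch_z behind it (manip.pinch_z is the distance from the TCP to the grasp point, in mm); z points along the fingers, y is the line along which they close (so a half turn about z gives the same grasp; the last joint's range is limited). The gripper opens to 88 mm and grips with 3 to 60 N. Pads are 18 mm wide; open, the fingers measure 123 mm over their backs; the gripper's body (75 mm by 187 mm) begins 45 mm behind the grasp point.
Start: joints at [-1.432, 0.181, 1.607, -0, 1.354, -0.206], TCP at [194.371, -541.166, 238.714] pointing down, gripper open.
Joint ranges: [-2.99, 2.99], [-0.89, 2.07], [0.3, 2.58], [-1.14, 4.28], [0, 2.63], [-3.12, 3.12]. Speed limits (rad/s): [2.57, 2.57, 3.01, 3.14, 3.14, 3.14].

### API

Orientations are given as a rotation vector (axis times angle).
In Python, from rig import manip, optics, ticket gives the robot as it stands.
- The arm moves only by the shell command python3 -m pendant 'ROWS' [FORCE]. ROWS is JSON, a list of rows, each a list of 5 numbers: the shift along the tool's x, y, z in m, then the turn about the tool's z in degrees, then the finger opening in m, from 0 to 0.0881. In form: [[dx, dy, dz, turn, jaw], ...]. A call has 1 to 12 rows; each row shifts and turns the commanded pose from where the row before left it, along the tool's axes as they then stand; what a row does not reach is not made up. A row lasts 1/12 s, in which the tool goes at most 41.7 mm and 7.16 degrees, less where a joint would pass 70% of its speed; a pose out of reach is approached as far as the arm can. A call with a gripper value outside its range is refused whole. The fingers move at their own pace and stop on an object; FORCE is the grip in N (left out, the last holds). Time passes only in rows, so rows that do not move let the fingers close. It gives the time, the measured TCP pose, the force, the opening and the grip force at its end, in the units of the state.
- manip.get_state(): the state, without advancing time (a new reading comes with each control period).
- optics.snapshot(name): name is "side" or "top" or "wrist"; returns a dict with "img" (480x640x3 uint8, red, green, blue), "intrinsics" (3x3 intrinsics, pixels), "rvec" (rotation vector, rad) and "tvec" (3), from world to camera coordinates, as OpenCV has them. Camera axes: x right, y down, z forward; pixel columns grow to the right and rows downward; lengths in mm; the calibration is good to about 2 mm. The wrist camera is an equidistant fisheye: a pixel r from the principal point sees the ray r / f radians off the axis. A picture is of the moment at which its call begins. There is no depth.
- ticket.close_job(): hands the job in; it is judged then, once.
The state is a dict: "clock": time; "joint_pos": joint angles; "dq": joint speeds; "effort": joint torques, N m; "eef_pos": TCP position; "tool_rot": TCP orientation; "wrist_force": force on the tool from outside, world axes, zero at the start; "wrist_torque": the same for the moment, N m; "finger_gap": opening from 0.0 (shut) to 1.0 (fully open); "finger_force": force on a finger pad.
Only numpy, scipy, OpenCV 4.12 (cv2) and the standard library are available. Lean on these libraries where they do the work, as an engineer would, in place of code of your own. Each camera call takes 0.05 s, during which the arm holds its last target. There are 200 camera calls.

### The job

Three identical closed round tins stand in a row on the workbench; one is full and the other two are nearly empty, and only their weight tells. Going from the left tin to the middle one to the right one (as seen from the robot), lift each straight up clear of the bench by about ten centimetres, hold it still for a second to feel its weight, and set it back upright where it stood without dropping it or tipping it over (the right one may stay in the hand if it is the heaviest). Finish holding the heaviest tin level in the gripper, at least 15 cm above the bench and resting on nothing, with the other two standing where they were and the mug, tape roll and chalk left alone; do not put it down or let go.

Things in the scene. Friction and masses are not known exactly. Their poses are not given: they have to be found in the camera images.
- tin_a: plain closed round tin, identical to the other two on the outside: 67 mm across, 36 mm high, straight sides, lid fixed shut. Origin at the centre of its underside, z up along its axis. Weighs between 0.14 and 0.62 kg with its contents; the heaviest of the three is at least twice as heavy as either of the others, and where it stands changes from run to run; the looks, position and name tell nothing
- tin_b: plain closed round tin, identical to the other two on the outside: 67 mm across, 36 mm high, straight sides, lid fixed shut. Origin at the centre of its underside, z up along its axis. Weighs between 0.14 and 0.62 kg with its contents; the heaviest of the three is at least twice as heavy as either of the others, and where it stands changes from run to run; the looks, position and name tell nothing
- tin_c: plain closed round tin, identical to the other two on the outside: 67 mm across, 36 mm high, straight sides, lid fixed shut. Origin at the centre of its underside, z up along its axis. Weighs between 0.14 and 0.62 kg with its contents; the heaviest of the three is at least twice as heavy as either of the others, and where it stands changes from run to run; the looks, position and name tell nothing
- mug: white enamel mug, 82 mm across, 74 mm high, handle on one side, standing behind the tins; origin at the centre of its underside. Leave alone
- tape_roll: roll of pale yellow tape lying flat, 83 mm across, 19 mm high, with a 50 mm hole; origin at the centre of its underside. Not one of the tins; leave alone
- chalk: white stick of chalk lying on the bench, 62 mm long, 11 mm thick, near the right corner; origin at the middle of its underside. Leave alone
- drawer_cabinet: fixed wooden cabinet of small drawers at the back right of the bench, about 0.2 m high, origin at the centre of its underside. The tin must not rest on it
- bench_vice: fixed steel bench vice at the front edge of the bench, before and between the middle and the right tin; origin at the centre of its underside. Keep clear; the tin must not rest on it

How it is judged:
By the outcome, as a careful person would: the job done as asked, in the order asked, and still so for the second after the job is handed in, while the arm keeps its last pose, push and grip.
It also fails if it takes over 72 s, if anything falls off the work surface, if the arm or the gripper's body presses on something with over 40 N, if the wrist force passes 120 N, or if a joint passes its speed limit or range.

## Working session

There is one attempt and no reset: what is moved stays moved. The work goes in short steps, Python scripts to look and compute and a shell command to move; the robot and the scene stay as the last step left them, time stands still between calls to the robot, and variables do not carry over. Pictures are saved under pics/ and viewed, at most 10 in all, crops included, and the job is handed in when it is done.

```bash
mkdir -p pics
python3 - <<'E'
from rig import manip, optics
import cv2
print(manip.get_state(), manip.pinch_z)
for n in("top","side"):
    s=optics.snapshot(n); cv2.imwrite(f"pics/{n}0.png",s["img"][:,:,::-1]); print(n,s["intrinsics"],s["rvec"],s["tvec"])
E
```

```text
{'clock': 0.0, 'joint_pos': array([-1.43228157e+00,  1.81500045e-01,  1.60795944e+00, -2.79124956e-07,
        1.35378957e+00, -2.06301663e-01]), 'dq': array([ 0.00138825,  0.00019574,  0.00047947, -0.00107417, -0.00016732,
        0.00044017]), 'effort': array([ 2.22692543e-03, -4.33859682e+01, -3.41849220e+01,  7.05007673e-02,
        3.86403466e-02, -1.39002145e-04]), 'eef_pos': array([ 194.30736212, -540.63290422,  237.85665629]), 'tool_rot': array([-3.09338598e+00, -5.38673124e-01, -8.76953302e-05]), 'wrist_force': array([-0.15971016, -1.14597385,  0.548588  ]), 'wrist_torque': array([0.04618967, 0.00284116, 0.0323224 ]), 'finger_force': 0.0, 'finger_gap': 0.9995738738905796} 18.700000000000003
top [[455.79640136   0.         324.43000076]
 [  0.         455.79640136 239.51784131]
 [  0.           0.           1.        ]] [ 2.19237041 -2.13517571  0.17319061] [ 155.70679538  573.52956034 1008.4839103 ]
side [[492.89977175   0.         316.84105015]
 [  0.         492.89977175 244.94114539]
 [  0.           0.           1.        ]] [ 2.30059859 -0.06757058  0.05068777] [-543.12208321  156.56352732  832.57365214]
```

View pics/top0.png

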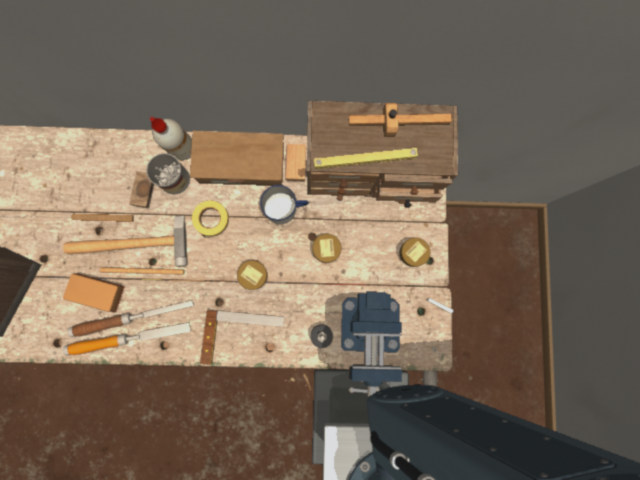

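View pics/side0.png

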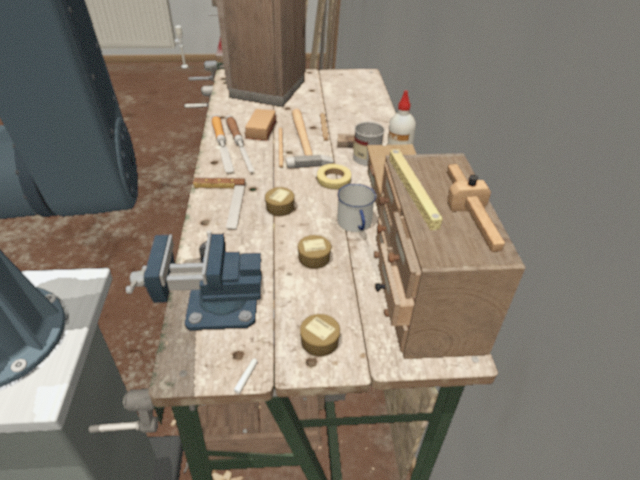

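The top view shows the left tin at about (252,275), the middle at (327,248) and the right at (416,252). The mug is at (279,204), the vice spans (342–401, 291–352), the chalk is at (440,305) and the cabinet front is at row ~198. The side view shows the same tins at (280,201), (314,251) and (320,334).

```bash
cat > h.py <<'E'
from rig import manip, optics
import cv2, numpy as np
from scipy.spatial.transform import Rotation as R
def pix2plane(s,uv,z,fish=False):
    K=s["intrinsics"]; M=R.from_rotvec(s["rvec"]).as_matrix(); c=-M.T@s["tvec"]
    d=(np.array(uv)-K[:2,2])/K[0,0]
    if fish:
        r=np.linalg.norm(d); v=np.r_[d/r*np.sin(r),np.cos(r)]
    else: v=np.r_[d,1]
    v=M.T@v; return (c+v*(z-c[2])/v[2])
E
python3 - <<'E'
from h import *
t=optics.snapshot("top"); s=optics.snapshot("side")
for n,a,b in (("L",(252,274.5),(280,196)),("M",(327,247.5),(314,245)),("R",(416,251.5),(320,328))):
    print(n,pix2plane(t,a,33).round(),pix2plane(s,b,36).round())
for n,a,z in(("mug",(279,204),60),("mughandle",(308,203),40),("tape",(210,218),10),("cabfrontL",(308,190),80),("cabfrontR",(440,190),80),("knob",(408,204),40),("viceTL",(342,296),20),("vicetopL",(358,292),120),("vicetopR",(390,292),120),("viceR",(401,330),100),("chalk",(440,305),5)): print(n,pix2plane(t,a,z).round())
st=manip.get_state(); print(R.from_rotvec(st["tool_rot"]).as_matrix().round(3))
for i in (s,): pass
for uv,z in (((262,257),90),((210,237),120),((345,193),74),((375,195),74)): print(pix2plane(s,uv,z).round())
E
```

```text
L [485. 333.  33.] [484. 333.  36.]
M [551. 164.  33.] [549. 168.  36.]
R [548. -41.  33.] [547. -37.  36.]
mug [644. 276.  60.]
mughandle [653. 211.  40.]
tape [616. 440.  10.]
cabfrontL [673. 211.  80.]
cabfrontR [683. -85.  80.]
knob [657. -21.  40.]
viceTL [442. 127.  20.]
vicetopL [450. 100. 120.]
vicetopR [452.  34. 120.]
viceR [373.   6. 100.]
chalk [ 427. -103.    5.]
[[ 0.941  0.338 -0.   ]
 [ 0.338 -0.941  0.001]
 [ 0.    -0.001 -1.   ]]
[453.  81.  90.]
[365. 104. 120.]
[621. 285.  74.]
[683. 275.  74.]
```

```bash
python3 -m pendant '[[0,0,0,6.6,0.088],[0,0,0,6.6,0.088],[0,0,0,6.5,0.088],[0.024,-0.03,0,0,0.088],[0.024,-0.03,0,0,0.088],[0.024,-0.03,0,0,0.088],[0.024,-0.03,0,0,0.088],[0.024,-0.03,0,0,0.088],[0.024,-0.03,0,0,0.088],[0.024,-0.03,0,0,0.088],[0.024,-0.03,0,0,0.088],[0.024,-0.03,0,0,0.088]]'
python3 -m pendant '[[0.015,-0.036,0,0,0.088],[0.015,-0.036,0,0,0.088],[0.015,-0.036,0,0,0.088],[0.015,-0.036,0,0,0.088],[0.015,-0.036,0,0,0.088],[0,-0.036,0,0,0.088],[0,-0.036,0,0,0.088],[0,-0.036,0,0,0.088],[0,-0.036,0,0,0.088],[0,-0.036,0,0,0.088],[0,-0.036,0,0,0.088]]'
```

```text
clock: 1.2
eef_pos: [410.9, -269.3, 238.8]
tool_rot: [3.141, 0.001, 0.0]
wrist_force: [0.8, -1.0, 0.5]
finger_gap: 1.0
finger_force: 0.0
clock: 2.12
eef_pos: [484.3, 126.9, 238.7]
tool_rot: [3.142, 0.002, 0.0]
wrist_force: [0.5, 0.7, -1.6]
finger_gap: 1.0
finger_force: 0.0
```

```bash
python3 -m pendant '[[0,-0.034,0,0,0.088],[0,-0.034,0,0,0.088],[0,-0.034,0,0,0.088],[0,-0.034,0,0,0.088],[0,-0.034,0,0,0.088],[0,-0.034,0,0,0.088],[0,0,0.03,0,0.088],[0,0,0.03,0,0.088],[0,0,0.03,0,0.088],[0,0,0.01,0,0.088],[0,0,0,0,0.088],[0,0,0,0,0.088]]'
python3 - <<'E'
from h import *
for n in ["wrist"]:
    s=optics.snapshot(n); cv2.imwrite(f"pics/{n}1.png",s["img"][:,:,::-1]); print(s["intrinsics"],s["rvec"],s["tvec"])
E
```

```text
clock: 3.12
eef_pos: [484.7, 329.1, 139.1]
tool_rot: [3.141, 0.001, -0.001]
wrist_force: [0.6, 0.4, 1.2]
finger_gap: 0.997
finger_force: 0.0
[[371.64829954   0.         313.20791363]
 [  0.         371.64829954 240.06389231]
 [  0.           0.           1.        ]] [-2.0567162   2.05563176  0.31764485] [329.28498992 450.53971369 442.88145588]
```

View pics/wrist1.png

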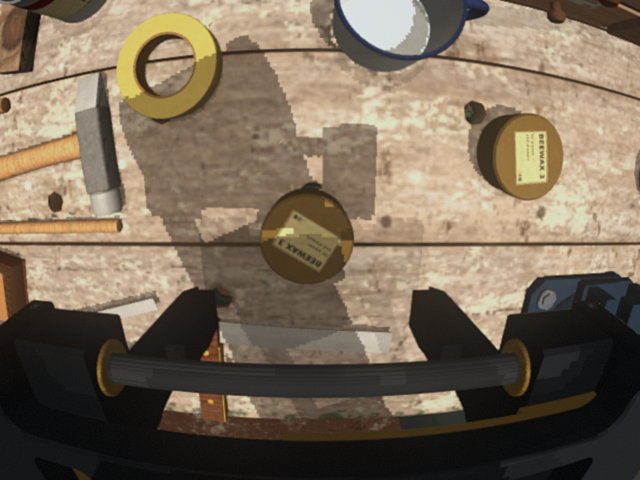

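The wrist view shows the left tin's lid centred at about (307,234), spanning u 262–353, below and between the open fingers. The middle tin's lid is at about (527,156).

Run:
```python
from h import *
s=optics.snapshot("wrist")
print("L",pix2plane(s,(307.5,233),36,True).round(1),"edges",[pix2plane(s,p,36,True).round(1)[1] for p in((262,235),(353,235))],"M",pix2plane(s,(527,156),36,True).round(1))
```

```text
L [489.8 334.   36. ] edges [np.float64(366.4), np.float64(301.7)] M [551.1 168.7  36. ]
```

```bash
python3 -m pendant '[[0.003,-0.005,0.02,0,0.088],[0,0,0.03,0,0.088],[0,0,0.03,0,0.088],[0,0,0.025,0,0.088],[0,0,0.015,0,0.088],[0,0,0.01,0,0.088],[0,0,0.005,0,0.088],[0,0,0,0,0.088],[0,0,0,0,0.088]]' 
python3 -m pendant '[[0,0,0,0,0.075],[0,0,0,0,0.07],[0,0,0,0,0.066],[0,0,0,0,0.06],[0,0,0,0,0.06],[0,0,0,0,0.06],[0,0,0,0,0.06],[0,0,0,0,0.06]]' 30
```

```text
clock: 3.97
eef_pos: [488.7, 334.6, 5.2]
tool_rot: [-3.141, -0.001, -0.003]
wrist_force: [-0.1, 0.9, 0.1]
finger_gap: 0.994
finger_force: 0.0
clock: 4.63
eef_pos: [488.1, 334.3, 4.6]
tool_rot: [-3.141, -0.002, -0.002]
wrist_force: [-0.9, -1.0, 5.6]
finger_gap: 0.757
finger_force: 30.0
```

```bash
python3 -m pendant '[[0,0,-0.004,0,0.06],[0,0,-0.008,0,0.06],[0,0,-0.014,0,0.06],[0,0,-0.016,0,0.06],[0,0,-0.016,0,0.06],[0,0,-0.016,0,0.06],[0,0,-0.014,0,0.06],[0,0,-0.008,0,0.06],[0,0,-0.004,0,0.06],[0,0,-0.002,0,0.06],[0,0,0,0,0.06],[0,0,0,0,0.06]]'
for i in 1 2 3; do python3 -m pendant '[[0,0,0,0,0.06],[0,0,0,0,0.06],[0,0,0,0,0.06],[0,0,0,0,0.06],[0,0,0,0,0.06]]'; done; python3 -c "
from rig import manip; s=manip.get_state(); print(s['effort'].round(2),s['wrist_torque'])"
```

```text
clock: 5.63
eef_pos: [486.9, 333.8, 104.9]
tool_rot: [3.141, 0.001, -0.002]
wrist_force: [-0.3, -0.4, -6.1]
finger_gap: 0.759
finger_force: 30.0
clock: 6.05
eef_pos: [487.4, 334.1, 105.5]
tool_rot: [3.141, 0.001, -0.001]
wrist_force: [-0.0, 0.7, -4.7]
finger_gap: 0.76
finger_force: 30.0
clock: 6.47
eef_pos: [487.5, 334.1, 105.7]
tool_rot: [-3.142, -0.001, 0.0]
wrist_force: [0.2, 0.6, -5.8]
finger_gap: 0.758
finger_force: 30.0
clock: 6.88
eef_pos: [487.5, 334.1, 105.7]
tool_rot: [-3.142, -0.002, -0.0]
wrist_force: [0.8, 0.3, -5.1]
finger_gap: 0.758
finger_force: 30.0
[-0.000e+00 -5.116e+01 -3.215e+01 -1.000e-02 -5.000e-02 -0.000e+00] [-0.00262036  0.01310378  0.00889917]
```

```bash
python3 -m pendant '[[0,0,0.004,0,0.06],[0,0,0.01,0,0.06],[0,0,0.016,0,0.06],[0,0,0.018,0,0.06],[0,0,0.018,0,0.06],[0,0,0.014,0,0.06],[0,0,0.009,0,0.06],[0,0,0.006,0,0.06],[0,0,0.003,0,0.06],[0,0,0.002,0,0.06],[0,0,0.001,0,0.06],[0,0,0,0,0.06]]'
python3 -m pendant '[[0,0,0.001,0,0.06],[0,0,0,0,0.06],[0,0,0,0,0.06]]'
```

```text
clock: 7.88
eef_pos: [488.1, 334.4, 5.3]
tool_rot: [-3.141, -0.001, -0.002]
wrist_force: [0.0, 0.3, -4.8]
finger_gap: 0.761
finger_force: 30.0
clock: 8.13
eef_pos: [488.3, 334.5, 4.7]
tool_rot: [-3.141, -0.002, -0.003]
wrist_force: [-0.8, -0.6, -1.1]
finger_gap: 0.756
finger_force: 30.0
```

```bash
python3 -m pendant '[[0,0,0.0005,0,0.066],[0,0,0,0,0.07],[0,0,0,0,0.078],[0,0,0,0,0.088],[0,0,0,0,0.088],[0,0,0,0,0.088],[0,0,-0.005,0,0.088],[0,0,-0.01,0,0.088],[0,0,-0.03,0,0.088],[0,0,-0.03,0,0.088],[0,0,-0.03,0,0.088],[0,0,-0.03,0,0.088]]'
python3 -m pendant '[[0.01,0.025,0,0,0.088],[0.013,0.035,0,0,0.088],[0.013,0.035,0,0,0.088],[0.013,0.035,0,0,0.088],[0.009,0.025,0,0,0.088],[0.005,0.012,0,0,0.088],[0,0,0,0,0.088],[0,0,0,0,0.088],[0,0,0,0,0.088]]'
python3 - <<'E'
from h import *
s=optics.snapshot("wrist"); cv2.imwrite("pics/wrist2.png",s["img"][:,:,::-1])
E
```

```text
clock: 9.13
eef_pos: [487.5, 334.1, 140.5]
tool_rot: [-3.141, -0.002, -0.001]
wrist_force: [-0.1, 0.1, 1.2]
finger_gap: 0.997
finger_force: 0.0
clock: 9.88
eef_pos: [550.1, 168.5, 138.4]
tool_rot: [-3.141, -0.003, 0.0]
wrist_force: [-0.3, 0.0, -0.2]
finger_gap: 1.001
finger_force: 0.0
```

View pics/wrist2.png

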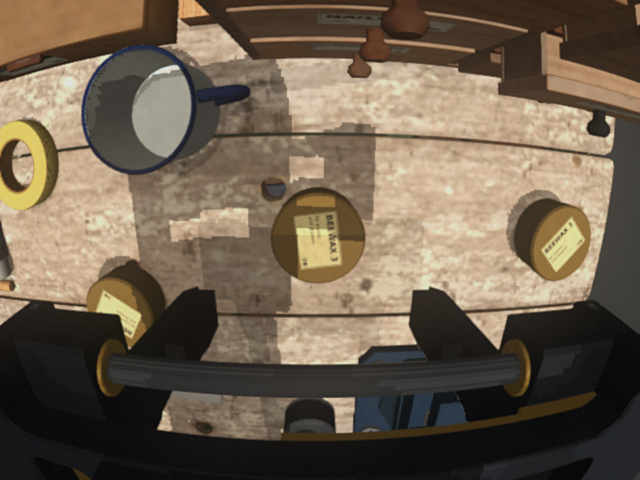

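The left tin stands upright where it was. The middle tin's lid spans u 272–365 and v 188–283, centred at (318,235). The right tin's lid centre is at about (560,241).

Run:
```python
from h import *
s=optics.snapshot("wrist")
print("M",pix2plane(s,(318.5,234),36,True).round(1),[pix2plane(s,p,36,True).round(1)[1] for p in((272,235),(365,235))],"R",pix2plane(s,(560,241),36,True).round(1), manip.get_state()["eef_pos"])
```

```text
M [553.8 165.6  36. ] [np.float64(198.3), np.float64(132.8)] R [549.1 -35.5  36. ] [550.01028384 168.79610116 138.2046105 ]
```

```bash
python3 -m pendant '[[0.002,0.003,0.02,0,0.088],[0,0,0.03,0,0.088],[0,0,0.03,0,0.088],[0,0,0.025,0,0.088],[0,0,0.015,0,0.088],[0,0,0.009,0,0.088],[0,0,0.005,0,0.088],[0,0,0,0,0.088],[0,0,0,0,0.088]]'
python3 -m pendant '[[0,0,0,0,0.075],[0,0,0,0,0.07],[0,0,0,0,0.066],[0,0,0,0,0.06],[0,0,0,0,0.06],[0,0,0,0,0.06],[0,0,0,0,0.06],[0,0,0,0,0.06]]' 30
```

```text
clock: 10.73
eef_pos: [553.2, 164.7, 5.0]
tool_rot: [-3.141, -0.003, -0.002]
wrist_force: [0.6, -0.3, -0.3]
finger_gap: 0.997
finger_force: 0.0
clock: 11.4
eef_pos: [553.4, 164.4, 5.2]
tool_rot: [-3.141, -0.001, -0.002]
wrist_force: [-0.8, 0.2, 6.5]
finger_gap: 0.756
finger_force: 30.0
```

```bash
python3 -m pendant '[[0,0,-0.004,0,0.06],[0,0,-0.008,0,0.06],[0,0,-0.014,0,0.06],[0,0,-0.016,0,0.06],[0,0,-0.016,0,0.06],[0,0,-0.016,0,0.06],[0,0,-0.014,0,0.06],[0,0,-0.008,0,0.06],[0,0,-0.004,0,0.06],[0,0,-0.002,0,0.06],[0,0,0,0,0.06],[0,0,0,0,0.06]]'
for i in 1 2 3; do python3 -m pendant '[[0,0,0,0,0.06],[0,0,0,0,0.06],[0,0,0,0,0.06],[0,0,0,0,0.06],[0,0,0,0,0.06]]'; done
```

```text
clock: 12.4
eef_pos: [552.1, 164.1, 105.4]
tool_rot: [3.141, 0.002, -0.002]
wrist_force: [-0.2, -0.2, -2.2]
finger_gap: 0.755
finger_force: 30.0
clock: 12.82
eef_pos: [552.6, 164.2, 106.0]
tool_rot: [3.142, 0.002, -0.001]
wrist_force: [0.6, -0.1, -3.0]
finger_gap: 0.758
finger_force: 30.0
clock: 13.23
eef_pos: [552.7, 164.2, 106.2]
tool_rot: [3.142, 0.002, 0.0]
wrist_force: [0.0, -0.8, -2.1]
finger_gap: 0.759
finger_force: 30.0
clock: 13.65
eef_pos: [552.7, 164.2, 106.2]
tool_rot: [3.142, 0.002, 0.0]
wrist_force: [-0.1, 0.5, -2.6]
finger_gap: 0.76
finger_force: 30.0
```

The middle tin pulls about 2.5 N against 5.4 N for the left one. I'll set it back.

```bash
python3 -m pendant '[[0,0,0.004,0,0.06],[0,0,0.01,0,0.06],[0,0,0.016,0,0.06],[0,0,0.018,0,0.06],[0,0,0.018,0,0.06],[0,0,0.014,0,0.06],[0,0,0.009,0,0.06],[0,0,0.006,0,0.06],[0,0,0.003,0,0.06],[0,0,0.002,0,0.06],[0,0,0.001,0,0.06],[0,0,0,0,0.06]]'
python3 -m pendant '[[0,0,0.001,0,0.06],[0,0,0,0,0.06],[0,0,0,0,0.06]]'
```

```text
clock: 14.65
eef_pos: [553.2, 164.2, 5.7]
tool_rot: [-3.142, -0.002, -0.002]
wrist_force: [-0.5, 0.1, -2.2]
finger_gap: 0.758
finger_force: 30.0
clock: 14.9
eef_pos: [553.4, 164.3, 5.2]
tool_rot: [-3.141, -0.002, -0.002]
wrist_force: [-1.0, -0.2, 3.9]
finger_gap: 0.761
finger_force: 30.0
```

```bash
python3 -m pendant '[[0,0,0,0,0.066],[0,0,0,0,0.07],[0,0,0,0,0.078],[0,0,0,0,0.088],[0,0,0,0,0.088],[0,0,0,0,0.088],[0,0,-0.005,0,0.088],[0,0,-0.01,0,0.088],[0,0,-0.03,0,0.088],[0,0,-0.03,0,0.088],[0,0,-0.03,0,0.088],[0,0,-0.03,0,0.088]]'
python3 -m pendant '[[-0.004,0.025,0,0,0.088],[0,0.036,0,0,0.088],[0,0.036,0,0,0.088],[0,0.036,0,0,0.088],[0,0.036,0,0,0.088],[0,0.02,0,0,0.088],[0,0.012,0,0,0.088],[0,0,0,0,0.088],[0,0,0,0,0.088],[0,0,0,0,0.088]]'
python3 - <<'E'
from h import *
s=optics.snapshot("wrist"); cv2.imwrite("pics/wrist3.png",s["img"][:,:,::-1])
E
```

```text
clock: 15.9
eef_pos: [552.6, 164.2, 141.6]
tool_rot: [-3.141, -0.002, -0.001]
wrist_force: [1.3, 0.4, -0.2]
finger_gap: 0.997
finger_force: 0.0
clock: 16.73
eef_pos: [548.8, -35.6, 139.4]
tool_rot: [-3.141, -0.003, -0.0]
wrist_force: [-1.2, 1.0, 0.7]
finger_gap: 0.999
finger_force: 0.0
```

View pics/wrist3.png

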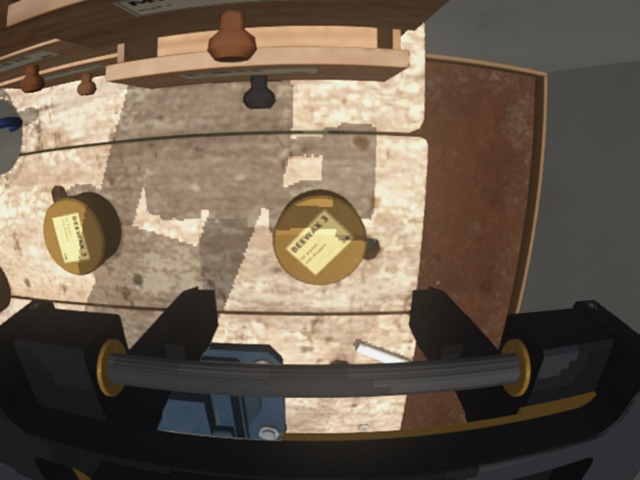

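The right tin's lid is centred at about (320,236), spanning u 274–367. A dark spot at (372,248) lies where the right finger will land, so I'll check that it is flat.

Run:
```python
from h import *
s=optics.snapshot("wrist");o=cv2.imread("pics/side0.png")
a=cv2.resize(s["img"][180:300,260:410,::-1],(500,400),interpolation=cv2.INTER_CUBIC)
b=cv2.resize(o[300:380,280:360],(290,400)[::1],interpolation=cv2.INTER_CUBIC)
cv2.imwrite("pics/crop.png",np.hstack([a,b]))
print("R",pix2plane(s,(320.5,235),36,True).round(1),[pix2plane(s,p,36,True).round(1)[1] for p in((274,236),(367,236))],"spot",pix2plane(s,(372,248),0,True).round(1), manip.get_state()["eef_pos"])
```

```text
R [551.6 -39.9  36. ] [np.float64(-7.1), np.float64(-72.9)] spot [529.8 -83.1   0. ] [548.82908104 -35.32112617 139.24325927]
```

View pics/crop.png

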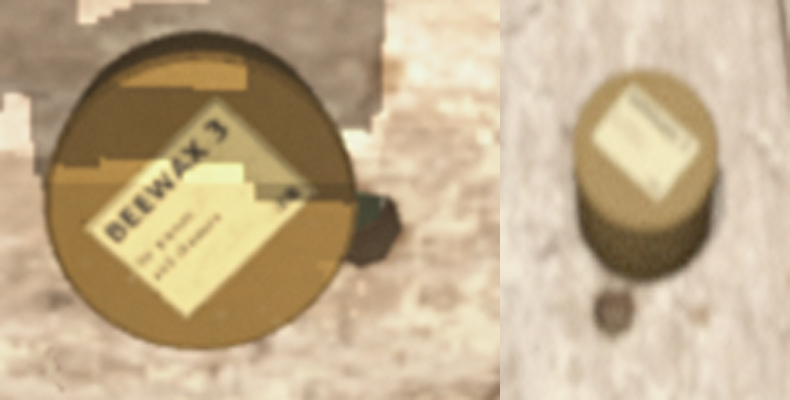

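The spot is a flat hole in the bench (its green lower part shows through), so it is no obstacle.

```bash
python3 -m pendant '[[0.002,0.0045,0.02,0,0.088],[0,0,0.03,0,0.088],[0,0,0.03,0,0.088],[0,0,0.025,0,0.088],[0,0,0.015,0,0.088],[0,0,0.01,0,0.088],[0,0,0.005,0,0.088],[0,0,0,0,0.088],[0,0,0,0,0.088]]'
python3 -m pendant '[[0,0,0,0,0.075],[0,0,0,0,0.07],[0,0,0,0,0.066],[0,0,0,0,0.06],[0,0,0,0,0.06],[0,0,0,0,0.06],[0,0,0,0,0.06],[0,0,0,0,0.06]]' 30
python3 -m pendant '[[0,0,-0.004,0,0.06],[0,0,-0.008,0,0.06],[0,0,-0.014,0,0.06],[0,0,-0.016,0,0.06],[0,0,-0.016,0,0.06],[0,0,-0.016,0,0.06],[0,0,-0.014,0,0.06],[0,0,-0.008,0,0.06],[0,0,-0.004,0,0.06],[0,0,-0.002,0,0.06],[0,0,0,0,0.06],[0,0,0,0,0.06]]'
for i in 1 2 3; do python3 -m pendant '[[0,0,0,0,0.06],[0,0,0,0,0.06],[0,0,0,0,0.06],[0,0,0,0,0.06],[0,0,0,0,0.06]]'; done
```

```text
clock: 17.58
eef_pos: [551.5, -41.1, 4.9]
tool_rot: [3.141, 0.003, 0.002]
wrist_force: [-0.6, 0.0, 0.0]
finger_gap: 1.0
finger_force: 0.0
clock: 18.25
eef_pos: [551.6, -41.4, 5.1]
tool_rot: [3.141, 0.001, 0.002]
wrist_force: [-0.4, 1.3, 6.5]
finger_gap: 0.752
finger_force: 30.0
clock: 19.25
eef_pos: [550.3, -41.2, 105.5]
tool_rot: [-3.141, -0.001, 0.002]
wrist_force: [0.7, -1.8, -2.5]
finger_gap: 0.758
finger_force: 30.0
clock: 19.67
eef_pos: [550.8, -41.3, 106.0]
tool_rot: [-3.141, -0.001, 0.001]
wrist_force: [0.3, -0.2, -1.4]
finger_gap: 0.761
finger_force: 30.0
clock: 20.08
eef_pos: [550.9, -41.3, 106.2]
tool_rot: [-3.142, -0.001, -0.0]
wrist_force: [-1.3, 0.7, -1.9]
finger_gap: 0.759
finger_force: 30.0
clock: 20.5
eef_pos: [550.9, -41.3, 106.2]
tool_rot: [-3.142, -0.002, 0.0]
wrist_force: [-0.2, -0.5, -0.9]
finger_gap: 0.761
finger_force: 30.0
```

Right is about 1.7 N, so the left tin is the heaviest. I'll set the right one back.

```bash
python3 -m pendant '[[0,0,0.004,0,0.06],[0,0,0.01,0,0.06],[0,0,0.016,0,0.06],[0,0,0.018,0,0.06],[0,0,0.018,0,0.06],[0,0,0.014,0,0.06],[0,0,0.009,0,0.06],[0,0,0.006,0,0.06],[0,0,0.003,0,0.06],[0,0,0.002,0,0.06],[0,0,0.001,0,0.06],[0,0,0,0,0.06]]'
python3 -m pendant '[[0,0,0.001,0,0.06],[0,0,0,0,0.06],[0,0,0,0,0.06]]'
```

```text
clock: 21.5
eef_pos: [551.3, -41.5, 5.7]
tool_rot: [3.141, 0.001, 0.001]
wrist_force: [-0.8, 0.6, -1.7]
finger_gap: 0.756
finger_force: 30.0
clock: 21.75
eef_pos: [551.6, -41.5, 5.2]
tool_rot: [3.141, 0.002, 0.002]
wrist_force: [-0.7, 0.5, 3.8]
finger_gap: 0.757
finger_force: 30.0
```

```bash
python3 -m pendant '[[0,0,0,0,0.066],[0,0,0,0,0.07],[0,0,0,0,0.078],[0,0,0,0,0.088],[0,0,0,0,0.088],[0,0,0,0,0.088],[0,0,-0.005,0,0.088],[0,0,-0.01,0,0.088],[0,0,-0.03,0,0.088],[0,0,-0.03,0,0.088],[0,0,-0.03,0,0.088],[0,0,-0.03,0,0.088]]'
python3 -m pendant '[[0,-0.025,0,0,0.088],[0,-0.036,0,0,0.088],[0,-0.036,0,0,0.088],[0,-0.036,0,0,0.088],[0,-0.036,0,0,0.088],[0,-0.036,0,0,0.088],[-0.01,-0.036,0,0,0.088],[-0.013,-0.036,0,0,0.088],[-0.013,-0.036,0,0,0.088],[-0.013,-0.036,0,0,0.088],[-0.014,-0.026,0,0,0.088],[0,0,0,0,0.088]]'
python3 -m pendant '[[0,0,0,0,0.088],[0,0,0,0,0.088],[0,0,0,0,0.088]]'
python3 - <<'E'
from h import *
s=optics.snapshot("wrist"); cv2.imwrite("pics/wrist4.png",s["img"][:,:,::-1])
E
```

```text
clock: 22.75
eef_pos: [550.8, -41.3, 141.6]
tool_rot: [3.141, 0.002, 0.001]
wrist_force: [-0.2, -0.1, 0.1]
finger_gap: 1.001
finger_force: 0.0
clock: 23.75
eef_pos: [484.7, 338.2, 140.2]
tool_rot: [-3.14, -0.009, 0.0]
wrist_force: [-0.9, -0.4, 1.3]
finger_gap: 0.996
finger_force: 0.0
clock: 24.0
eef_pos: [488.2, 332.7, 139.7]
tool_rot: [3.142, -0.0, 0.001]
wrist_force: [-0.2, -0.5, -0.1]
finger_gap: 1.002
finger_force: 0.0
```

View pics/wrist4.png

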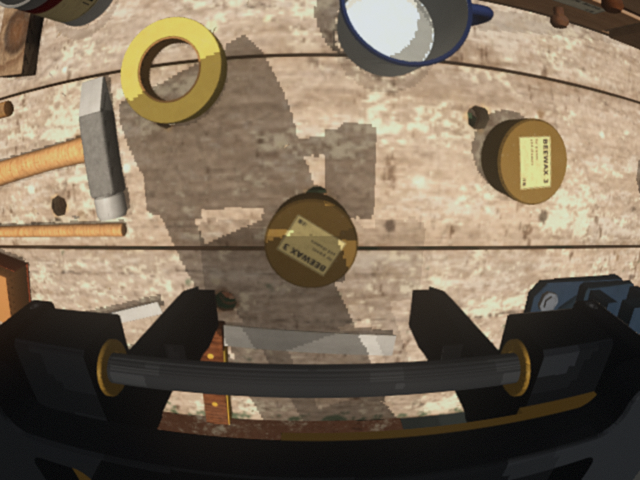

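The left tin is upright between the open fingers, centred at (311,240), and the middle tin stands at (530,160). I'll grip the left one and lift it to about 190 mm.

```bash
python3 -m pendant '[[0,-0.0015,0.02,0,0.088],[0,0,0.03,0,0.088],[0,0,0.03,0,0.088],[0,0,0.025,0,0.088],[0,0,0.015,0,0.088],[0,0,0.01,0,0.088],[0,0,0.005,0,0.088],[0,0,0,0,0.088],[0,0,0,0,0.088]]'
python3 -m pendant '[[0,0,0,0,0.075],[0,0,0,0,0.07],[0,0,0,0,0.066],[0,0,0,0,0.06],[0,0,0,0,0.06],[0,0,0,0,0.06],[0,0,0,0,0.06],[0,0,0,0,0.06]]' 35
python3 -m pendant '[[0,0,-0.004,0,0.06],[0,0,-0.008,0,0.06],[0,0,-0.014,0,0.06],[0,0,-0.02,0,0.06],[0,0,-0.024,0,0.06],[0,0,-0.024,0,0.06],[0,0,-0.024,0,0.06],[0,0,-0.024,0,0.06],[0,0,-0.02,0,0.06],[0,0,-0.016,0,0.06],[0,0,-0.01,0,0.06],[0,0,-0.004,0,0.06]]'
python3 -m pendant '[[0,0,0,0,0.06],[0,0,0,0,0.06],[0,0,0,0,0.06],[0,0,0,0,0.06],[0,0,0,0,0.06],[0,0,0,0,0.06],[0,0,0,0,0.06],[0,0,0,0,0.06],[0,0,0,0,0.06],[0,0,0,0,0.06],[0,0,0,0,0.06],[0,0,0,0,0.06]]'
python3 - <<'E'
from h import *
s=optics.snapshot("side"); cv2.imwrite("pics/side5.png",s["img"][:,:,::-1])
E
```

```text
clock: 24.8
eef_pos: [488.4, 335.0, 5.0]
tool_rot: [-3.141, -0.001, -0.002]
wrist_force: [0.8, -0.3, -0.0]
finger_gap: 1.004
finger_force: 0.0
clock: 25.47
eef_pos: [488.1, 335.1, 5.2]
tool_rot: [3.142, 0.002, 0.002]
wrist_force: [-0.9, -1.7, 6.1]
finger_gap: 0.757
finger_force: 35.0
clock: 26.47
eef_pos: [488.1, 335.5, 198.8]
tool_rot: [-3.14, -0.002, -0.005]
wrist_force: [0.1, 0.3, -5.0]
finger_gap: 0.756
finger_force: 35.0
clock: 27.47
eef_pos: [487.5, 335.1, 196.2]
tool_rot: [-3.142, -0.002, -0.0]
wrist_force: [-0.5, 0.7, -5.5]
finger_gap: 0.757
finger_force: 35.0
```

View pics/side5.png

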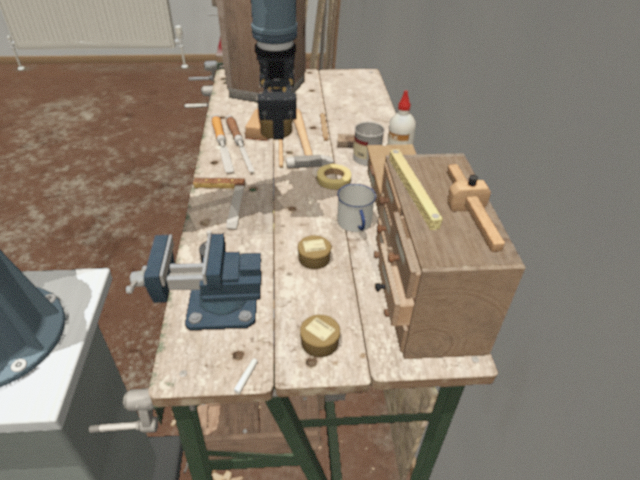

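The heavy tin is held level in the air at about (276,128). The other two stand at their old pixel positions, (314,251) and (320,334), and nothing else has moved.

```bash
python3 -c "
from rig import ticket; print(ticket.close_job())"
```

```text
the job is handed in; nothing more can be done
None
```

The job is handed in: the left tin is the heaviest (about 5.4 N, against 2.5 N for the middle and 1.7 N for the right), and the gripper is holding it level about 19 cm above the bench, with the other two back where they stood.

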